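Switch on under a touch-catch lid

ROBOT

A 7-joint arm with a two-finger parallel gripper is mounted at the origin on a cart in front of the work surface, level with it; the furniture and walls round the work are solid. World frame = base frame: x ahead of the robot, y to its left, z up, the work surface at z = 0. Lengths are in m, angles in rad, forces in N, time in s.
With the tool pointing down it reaches from about 0.4 to 0.85 m from the base axis. Payload 10.4 kg.
Tool frame: the origin (TCP) lies midway between the tips of the shut fingers; the grasp point (between the pads) lies 19 mm behind it; z points along the fingers, y is the line along which they close (so a half turn about z gives the same grasp; the last joint's range is limited). The gripper opens to 87 mm and grips with 3 to 60 N. Pads are 19 mm wide; open, the fingers measure 117 mm over their backs; the gripper's body (75 mm by 190 mm) begins 51 mm behind the grasp point.
Start: joints at [-0.023, 0.332, -0.065, 1.46, 0.022, 1.35, -0.088], TCP at [0.625, 0, 0.223] pointing down, gripper open.
Joint ranges: [-2.6, 2.6], [-0.5, 2.12], [-1.47, 1.34], [0.16, 2.42], [-1.27, 4.41], [0.06, 2.06], [-2.6, 2.6]. Speed limits (rad/s): [2.22, 2.22, 2.79, 2.79, 3.14, 3.14, 3.14].

INTERFACE

Orientations are given as a unit quaternion [x, y, z, w].
In Python, from bench import r gives the robot as it stands.
- The arm moves only by the tool arm_command, never from a script. Its argument "moves" is one flat list of numbers, 4 for each row, row after row: the shift along the tool's x, y, z in cm, then the turn about the tool's z in degrees. A call has 1 to 12 rows; each row shifts and turns the commanded pose from where the row before left it, along the tool's axes as they then stand; what a row does not reach is not made up. A row lasts 1/12 s, in which the tool goes at most 41.7 mm and 7.16 degrees, less where a joint would pass 70% of its speed; a pose out of reach is approached as far as the arm can. A call with a gripper value outside its range is refused whole. "fingers" is the opening in per cent of the stroke, from 0 (shut) to 100 (fully open), set as the call begins (left out, the last holds). The fingers move at their own pace and stop on an object; "squeeze" is the grip in N (left out, the last holds). Time passes only in rows, so rows that do not move let the fingers close. It gives the time, the measured TCP pose, the force, the opening and the grip force at its end, in the units of the state.
- r.read_state(): the state, without advancing time (a new reading comes with each control period).
- r.camera(name): name is "scene" or "side" or "wrist"; returns the picture (400x640x3 uint8, red, green, blue); there is no depth.
- r.camera_info(name): a dict with "fx", "fy", "cx", "cy" (pixels), "origin" and "attitude" of the camera in the world. Camera axes: x right, y up, looking along -z (the intrinsics and any distortion apply to the point x, -y, -z); pixel columns grow to the right and rows downward; lengths in m; the calibration is good to about 2 mm. A picture is of the moment at which its call begins: read the wrist's pose just before it. camera_info takes no time and is no camera call; for the wrist camera it gives the pose at the moment of the call.
- r.close_job(): hands the job in; it is judged then, once.
The state is a dict: "time": time; "joint_positions": joint angles; "joint_vel": joint speeds; "joint_torque": joint torques, N m; "ee_pos": TCP position; "eef_rot": TCP orientation; "ft_force": force on the tool from outside, world axes, zero at the start; "torque": the same for the moment, N m; "width": finger opening in m; "grip_force": force on a finger pad.
Only numpy, scipy, OpenCV 4.12 (cv2) and the standard library are available. Lean on these libraries where they do the work, as an engineer would, in place of code of your own. Each camera call takes 0.05 s, during which the arm holds its last target. There are 200 camera calls.

TASK

The sample mill's supply switch is inside the wider of the two low boxes with spring lids. With the fingertips, press down the front of its lid until the catch lets go and take the fingers away so that it springs ajar by itself; then push the lid right back until it stays open, and press the raised left end of the rocker switch inside fully down. Grip and lift nothing, keep the narrower box shut, leave everything else on the worktop where it stands, and finish clear of everything.

Things in the scene. Friction and masses are not known exactly. Their poses are not given: they have to be found in the camera images.
- wide: the wider of two low grey boxes fixed to the worktop, with the switch inside; origin at the centre of its underside, x to the hinge side (away from the robot), y left, z up. Body 130 (x) x 150 (y) mm; the lid covers it, 137 x 162 mm, top at z = 70 mm, front edge at x = -71 mm, hinge at x = +60, z = 62 mm.
- wide_press (a point): middle of the lid's top face, 19 mm behind its front edge, between two dark lines: where to press. About 3 N moves it down; the catch lets go between 2.5 and 5 mm, a firm stop comes at 6 mm. Let go, and the lid springs up to ajar. Lid 6 mm thick, skirt 12 mm deep, 131 mm from hinge axis to front edge; ajar, its front edge is about 165 mm above the worktop.
- wide_hinge (a point): middle of the wide box's hinge axis (which runs along the box's y); fixed to the box. Inside the box a black deck lies at z = 34 mm, 22 mm below the rim; the rocker is on it at box x = -8, y = 0 mm; the steel catch fills x = -60 to -43, y = -16 to 16 mm, up to z = 58 mm.
- wide_lid (a joint): joint angle of the wide box's lid, rad, about its far (+x of the box) edge: 0 shut and caught, -0.055 pressed down to its stop, about 0.9 sprung ajar (it rests there on its spring), 1.57 upright, 1.9 laid back at its stop. Past upright it falls back to the stop by itself; short of that it sinks back to ajar.
- rocker (a joint): angle of the white rocker switch, 26 (x) x 46 (y) x 10 mm, that see-saws about the box's x axis: 0 off (left, +y, end up; every start), 0.4 on (left end fully down). Stays where it is left; takes about 2 to 3 N.
- rocker_end (a point): on top of the rocker's left half (the raised one when off), 13.5 mm left of its pivot, about 48 mm above the worktop; it goes down about 5 mm. Moves with the rocker.
- narrow: the narrower of two low grey boxes fixed to the worktop, not part of the job, with the same kind of touch catch; origin at the centre of its underside, x to the hinge side (away from the robot), y left, z up. Body 130 (x) x 90 (y) mm; the lid covers it, 137 x 102 mm, top at z = 70 mm, front edge at x = -71 mm, hinge at x = +60, z = 62 mm.
- narrow_lid (a joint): joint angle of the narrow box's lid, rad, about its far (+x of the box) edge: 0 shut and caught, -0.055 pressed down to its stop, about 0.9 sprung ajar (it rests there on its spring), 1.57 upright, 1.9 laid back at its stop. Past upright it falls back to the stop by itself; short of that it sinks back to ajar.
- mouse: bystander: black computer mouse, 115 x 55 x 38 mm; origin at the centre of its underside
- timer: bystander: white bench timer, 58 x 66 x 20 mm; origin at the centre of its underside
- pellet_11: bystander: grey round sample holder, 50 mm across, 14 mm high; origin at the centre of its underside
- tweezers: bystander: steel tweezers lying flat, 122 mm long; origin at the centre of its underside
- jar_soil: bystander: small white jar with black cap, 48 mm across, 66 mm high; origin at the centre of its underside
- vial_2: bystander: small vial with white cap, 24 mm across, 54 mm high; origin at the centre of its underside
- jar_acid: bystander: white jar with red cap, 56 mm across, 80 mm high; origin at the centre of its underside
- pellet_05: bystander: grey round sample holder, 50 mm across, 13 mm high, the one further left; origin at the centre of its underside

How it is judged:
On the way, in this order (a step that is already met when the one before it is completed fails the run):
1. the wide lid has been released and stands ajar by itself, fingers off (value of joint wide_lid between 0.6 and 1.3 rad and contact force between the fingers and anything else below 0.3 N), for 0.2 s.
2. the wide lid is pushed right back (value of joint wide_lid above 1.75 rad), for 0.1 s.
3. the rocker's left end is down (value of joint rocker above 0.32 rad), for 0.1 s.
At the end, for the whole second after the job is handed in: wide lid laid back past 1.7 rad, rocker on (past 0.32 of 0.4 rad), narrow lid still caught (below 0.06 rad), every bystander within 30 mm of where it stood (value of joint wide_lid above 1.7 rad and value of joint rocker above 0.32 rad and value of joint narrow_lid below 0.06 rad and distance of each of mouse, timer, pellet_11, tweezers, jar_soil, vial_2, jar_acid, pellet_05 from where it was at the start of the episode below 0.03 m); the robot touches nothing.
It fails at once if the narrow box's lid is released (value of joint narrow_lid above 0.06 rad).
It fails at once if a bystander is lifted, carried or pushed more than 30 mm (distance of any of mouse, timer, pellet_11, tweezers, jar_soil, vial_2, jar_acid, pellet_05 from where it was at the start of the episode above 0.03 m).
It also fails if it takes over 51 s, if anything falls off the work surface, if the arm or the gripper's body presses on something with over 40 N, if the wrist force passes 120 N, or if a joint passes its speed limit or range.

## Working session

There is one attempt and no reset: what is moved stays moved. The work goes in short steps, Python scripts to look and compute and a tool call to move; the robot and the scene stay as the last step left them, time stands still between calls to the robot, and variables do not carry over. Pictures are saved under pics/ and viewed, at most 10 in all, crops included, and the job is handed in when it is done.

Besides the shell and the picture viewer there is one more tool, called as a command line: name --argument value ..., lists and objects as JSON in quotes. arm_command: Moves the arm, as the interface text tells. Its arguments: {"type":"object","properties":{"moves":{"type":"array"},"fingers":{"type":"number"},"squeeze":{"type":"number"}},"required":["moves"]}

```bash
mkdir -p pics
cat > h.py <<'E'
import numpy as np,cv2,json
from bench import r
from scipy.spatial.transform import Rotation as R
def info(n):
    i=r.camera_info(n); return i
def ray(i,u,v):
    a=np.array(i["attitude"],float)
    M=R.from_quat(a).as_matrix() if a.size==4 else a.reshape(3,3)
    d=M@np.array([(u-i["cx"])/i["fx"],-(v-i["cy"])/i["fy"],-1.0])
    return np.array(i["origin"],float),d
def at(i,u,v,z):
    o,d=ray(i,u,v); return o+d*(z-o[2])/d[2]
def proj(i,p):
    a=np.array(i["attitude"],float)
    M=R.from_quat(a).as_matrix() if a.size==4 else a.reshape(3,3)
    q=M.T@(np.array(p)-np.array(i["origin"])); return i["cx"]+i["fx"]*q[0]/-q[2], i["cy"]+i["fy"]*q[1]/q[2]
E
python3 - <<'E'
from h import *
s=r.read_state();print(s["time"],s["ee_pos"],s["eef_rot"],s["width"])
for n in("scene","side","wrist"):
    print(n,r.camera_info(n)); cv2.imwrite(f"pics/{n}0.png",r.camera(n)[:,:,::-1])
E
```

```text
0.0 [ 6.24632410e-01 -6.23174986e-06  2.21792821e-01] [ 7.07115333e-01  7.07097913e-01 -4.99806844e-04 -4.44242151e-04] 0.08704837983471496
scene {'fx': 384.166156329865, 'fy': 384.166156329865, 'cx': 323.4382959227068, 'cy': 197.66281502201917, 'origin': array([ 0.10325665, -0.63734063,  0.48130246]), 'attitude': array([ 0.49443114, -0.15260693, -0.24954967,  0.81851935])}
side {'fx': 395.8614732532767, 'fy': 395.8614732532767, 'cx': 318.3869594955494, 'cy': 193.4942555742715, 'origin': array([ 0.21037291, -0.64181771,  0.54351208]), 'attitude': array([ 0.46339013, -0.10939319, -0.20093685,  0.85611161])}
wrist {'fx': 314.96085221904326, 'fy': 314.96085221904326, 'cx': 319.51097422684, 'cy': 197.6766615266259, 'origin': array([0.62380848, 0.06600758, 0.38395106]), 'attitude': array([-1.22617786e-01,  3.92560369e-04, -1.66165019e-04,  9.92453876e-01])}
```

View pics/scene0.png

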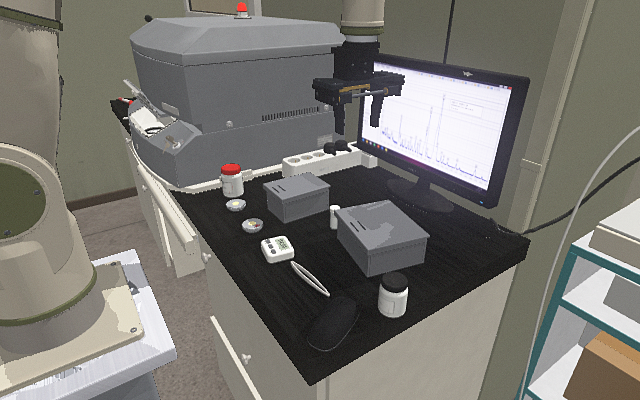

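View pics/wrist0.png

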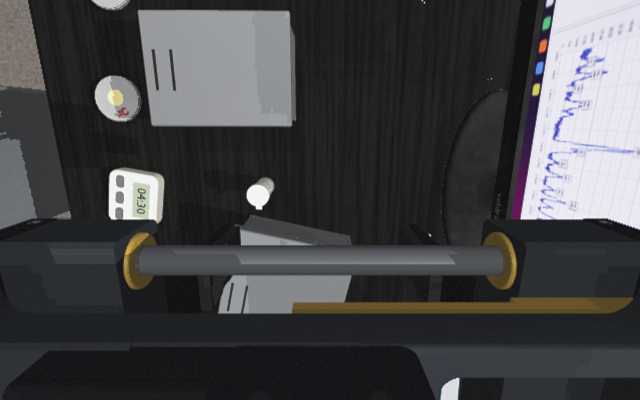

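The scene shows the wide box around (382,237) and the narrow one around (297,197). The vial is between them at (335,217), the black-cap jar at (393,295), the mouse at (335,323). In the wrist view the wide box is partly hidden, at about (290,270). Next I'll enlarge the wide box.

Run:
```python
import cv2
a=cv2.imread("pics/scene0.png")[185:325,300:450]
b=cv2.imread("pics/side0.png")
cv2.imwrite("pics/c1.png",cv2.resize(a,None,fx=4,fy=4,interpolation=cv2.INTER_CUBIC))
cv2.imwrite("pics/s1.png",b)
```

```text
(no output)
```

View pics/c1.png

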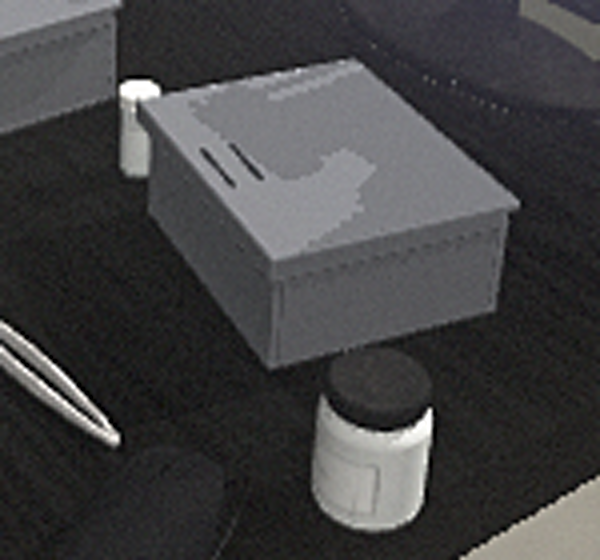

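The wide lid's top corners in the crop are front-left (140,103), back-left (350,60), back-right (520,206) and front-right (272,262). The press lines run (202,148)-(235,187) and (231,143)-(267,180).

Run:
```python
from h import *
from scipy.optimize import least_squares
i=info("scene"); w=info("wrist")
f=lambda x,y:(300+x/4-.4,185+y/4-.4)
C={'FL':(140,103),'BL':(350,60),'BR':(520,206),'FR':(272,262)}
P={k:at(i,*f(*v),.07) for k,v in C.items()}
for k in P:print(k,P[k].round(4))
n=np.linalg.norm
print("sides front/back(162) ",n(P['FL']-P['FR']),n(P['BL']-P['BR'])," l/r(137)",n(P['FL']-P['BL']),n(P['FR']-P['BR']))
L={'FL':(-.071,.081),'BL':(.066,.081),'BR':(.066,-.081),'FR':(-.071,-.081)}
def e(q):
    c,s=np.cos(q[2]),np.sin(q[2])
    return np.concatenate([[q[0]+c*a-s*b-P[k][0],q[1]+s*a+c*b-P[k][1]] for k,(a,b) in L.items()])
s=least_squares(e,[.6,0,0]);q=s.x;print("pose",q.round(4),np.degrees(q[2]),"res",s.fun.round(4))
W=lambda a,b,z:np.array([q[0]+np.cos(q[2])*a-np.sin(q[2])*b,q[1]+np.sin(q[2])*a+np.cos(q[2])*b,z])
for nm,p in dict(press=(-.052,0,.07),hinge=(.06,0,.062),rend=(-.008,.0135,.048)).items():print(nm,W(*p).round(4))
print("lines",[at(i,*f(*v),.07)[:2].round(4) for v in((202,148),(235,187),(231,143),(267,180))])
print("wrist proj FL,BL",proj(w,W(-.071,.081,.07)),proj(w,W(.066,.081,.07)),"press",proj(w,W(-.052,0,.07)))
# others from scene, wrist
print("narrow wrist corners",[at(w,*p,.07)[:2].round(3) for p in((138,11),(151,126),(292,126),(291,10))])
print("jar_soil base",at(i,*f(370,510),.0).round(3),"top",at(i,*f(380,385),.066).round(3),"vial top",at(i,*f(139,90),.054).round(3),at(w,258,195,.054).round(3))
```

```text
FL [ 0.53   -0.0506  0.07  ]
BL [ 0.6587 -0.0767  0.07  ]
BR [ 0.6245 -0.2352  0.07  ]
FR [ 0.4947 -0.2041  0.07  ]
sides front/back(162)  0.15755142911522838 0.16217346414329564  l/r(137) 0.13134831875805167 0.1335017003267217
pose [ 0.5794 -0.1422 -0.2185] -12.519880440769176 res [-0.0023  0.0029  0.0027 -0.0008  0.0018 -0.0004 -0.0021 -0.0017]
press [ 0.5286 -0.1309  0.07  ]
hinge [ 0.638  -0.1552  0.062 ]
rend [ 0.5745 -0.1273  0.048 ]
lines [array([ 0.5293, -0.1066]), array([ 0.5202, -0.1451]), array([ 0.5448, -0.111 ]), array([ 0.5375, -0.1489])]
wrist proj FL,BL (np.float64(228.56831743705737), np.float64(229.81186176160736)) (np.float64(354.5675101157101), np.float64(255.8233436286187)) press (np.float64(234.70550617317423), np.float64(300.04286890780014))
narrow wrist corners [array([0.461, 0.16 ]), array([0.46 , 0.059]), array([0.597, 0.059]), array([0.598, 0.16 ])]
jar_soil base [ 0.479 -0.295  0.   ] top [ 0.48  -0.292  0.066] vial top [ 0.555 -0.015  0.054] [ 0.557 -0.014  0.054]
```

arm_command --moves '[-2.6,-1.9,0,0,-2.6,-1.9,0,0,-2.6,-1.9,0,0,-2.6,-1.9,0,0,-2.6,-1.9,0,0,0,0,0,-7,0,0,0,-7,0,0,0,-7,0,0,0,-7,0,0,0,-7,0,0,0,-7]' --fingers 0 --squeeze 5

```text
time: 1.07
ee_pos: [0.5298, -0.13, 0.2223]
eef_rot: [0.404, 0.915, -0.0, -0.0]
ft_force: [0.2, 0.1, 0.4]
width: 0.0215
grip_force: 0.0
```

arm_command --moves '[0,0,0,-7,0,0,0,-7,0,0,0,-7,0,0,0,-7,0,0,0,-7,0,0,0,-0.5,0,0,2.5,0,0,0,2.5,0,0,0,2.5,0,0,0,2.5,0,0,0,2.5,0,0,0,0,0]'

```text
time: 2.07
ee_pos: [0.5269, -0.1294, 0.0928]
eef_rot: [0.111, 0.994, 0.0, -0.004]
ft_force: [-0.7, -0.0, -0.3]
width: 0.0007
grip_force: 0.0
```

Run:
```python
from h import *
s=r.read_state();print(s["time"],s["ee_pos"],s["width"],s["ft_force"],R.from_quat(s["eef_rot"]).as_matrix().round(3))
w=info("wrist");cv2.imwrite("pics/w1.png",r.camera("wrist")[:,:,::-1])
print(w["origin"],proj(w,s["ee_pos"]),proj(w,(.530,-.130,.07)))
a=r.camera("scene")[185:285,300:450,::-1]
cv2.imwrite("pics/c2.png",cv2.resize(a,None,fx=4,fy=4,interpolation=cv2.INTER_CUBIC))
```

```text
2.0667 [ 0.52694312 -0.1293972   0.09280757] 0.0006980836029097934 [-0.699153   -0.00443967 -0.27646438] [[-0.975  0.22  -0.007]
 [ 0.22   0.976  0.001]
 [ 0.008 -0.    -1.   ]]
[ 0.46279087 -0.11504585  0.25541603] (np.float64(319.98446145868985), np.float64(243.97266803110915)) (np.float64(320.0944386558044), np.float64(234.7984396762952))
```

View pics/c2.png

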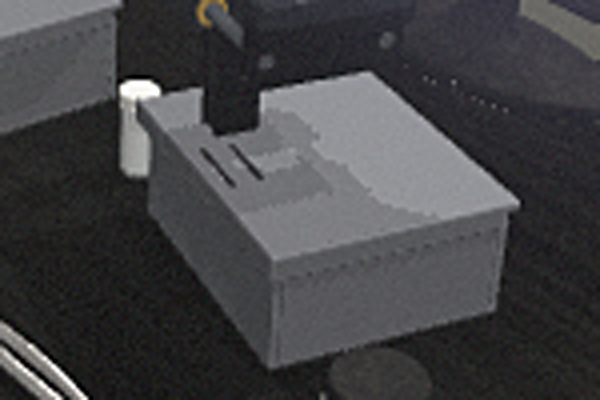

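View pics/w1.png

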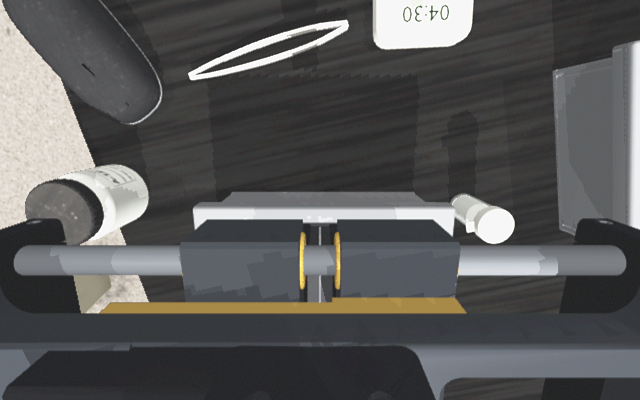

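The scene crop shows the fingers above and just behind the press lines, consistent with hovering 23 mm up. The wrist view shows the lid's front edge parallel to the image and centred at about x=324, so yaw and centring are good.

arm_command --moves '[-0.2,0,1.0,0,0,0,0.9,0,0,0,0.2,0,0,0,0.1,0,0,0,0.1,0,0,0,0,0]'

```text
time: 2.67
ee_pos: [0.5321, -0.1304, 0.0748]
eef_rot: [0.109, 0.994, 0.0, 0.0]
ft_force: [0.5, 0.6, -0.4]
width: 0.0005
grip_force: 0.0
```

arm_command --moves '[0,0,0.1,0,0,0,0.1,0,0,0,0,0]'

```text
time: 2.92
ee_pos: [0.532, -0.1304, 0.0725]
eef_rot: [0.109, 0.994, 0.0, 0.0]
ft_force: [-0.9, -0.1, 0.1]
width: 0.0003
grip_force: 0.0
```

arm_command --moves '[0,0,0.2,0,0,0,0.2,0,0,0,0,0]'

```text
time: 3.17
ee_pos: [0.5321, -0.1304, 0.0685]
eef_rot: [0.109, 0.994, 0.0, 0.0]
ft_force: [-0.1, -0.2, 2.6]
width: 0.0008
grip_force: 1.2
```

arm_command --moves '[0,0,0.2,0,0,0,0,0]'

```text
time: 3.33
ee_pos: [0.532, -0.1304, 0.0665]
eef_rot: [0.109, 0.994, 0.0, 0.0]
ft_force: [-0.6, 0.1, 4.3]
width: 0.0005
grip_force: 1.7
```

arm_command --moves '[0,0,0.2,0,0,0,0.1,0,0,0,0,0]'

```text
time: 3.58
ee_pos: [0.5321, -0.1304, 0.0644]
eef_rot: [0.109, 0.994, -0.0, 0.0]
ft_force: [-5.1, 1.6, 11.5]
width: 0.0006
grip_force: 6.0
```

arm_command --moves '[0,0,-1.5,0,0.5,0,-2.5,0,1.5,0,-2.5,0,2,0,-2,0,2,0,-1,0,2,0,0,0,0,0,0,0,0,0,0,0]'

```text
time: 4.25
ee_pos: [0.4535, -0.1131, 0.1587]
eef_rot: [0.109, 0.994, -0.0, 0.0]
ft_force: [0.8, 0.4, -0.9]
width: 0.0004
grip_force: 0.0
```

Run:
```python
from h import *
a=r.camera("scene")[:,:,::-1][110:340,200:500]
cv2.imwrite("pics/c3.png",cv2.resize(a,None,fx=2.5,fy=2.5,interpolation=cv2.INTER_CUBIC))
```

```text
(no output)
```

View pics/c3.png

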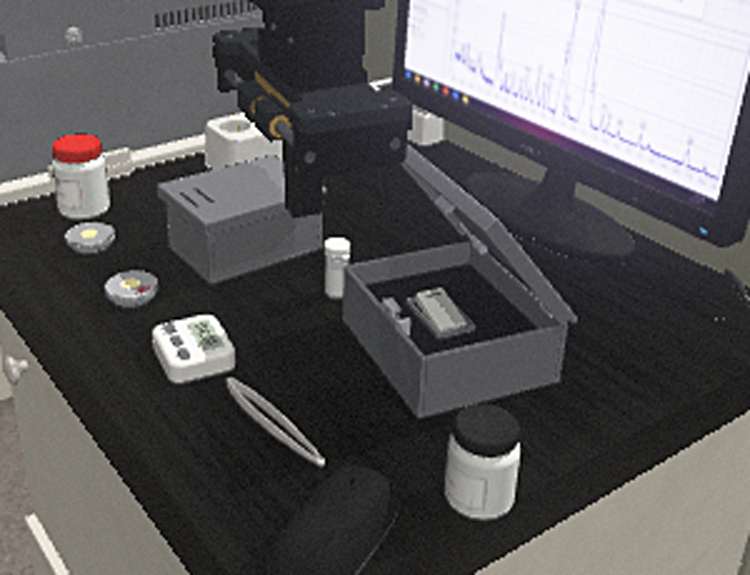

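Run:
```python
from h import *
i=info("scene");q=[.5805,-.1415,-.2185];s=r.read_state();print(s["time"])
c,S=np.cos(q[2]),np.sin(q[2])
for t in(.9,1.57,1.9):
    for y in(.081,-.081):
        a=.06-.131*np.cos(t);z=.062+.131*np.sin(t)
        u,v=proj(i,(q[0]+c*a-S*y,q[1]+S*a+c*y,z));print(t,y,round((u-200)*2.5),round((v-110)*2.5))
```

```text
4.3
0.9 0.081 389 141
0.9 -0.081 490 226
1.57 0.081 476 97
1.57 -0.081 592 171
1.9 0.081 518 98
1.9 -0.081 639 171
```

The lid stands ajar: its front corners are near (400,148) and (490,205), against a prediction for 0.9 rad of (389,141) and (490,226). The box is open with the rocker visible at (440,310), and the bystanders look unmoved. Now I'll push the lid back.

arm_command --moves '[0,0,0,0,0,0,0,0,0,0,1,0,0,0,1.2,0,-2,0,0,0,-2,0,0,0,-2,0,0,0,-1.5,0,0,0,-1,0,0,0,-1,0,0,0,-1,0,0,0,0,0,0,0]'

```text
time: 5.3
ee_pos: [0.5574, -0.136, 0.1351]
eef_rot: [0.109, 0.994, 0.0, -0.0]
ft_force: [-0.8, 0.2, 0.2]
width: 0.0006
grip_force: 0.1
```

arm_command --moves '[-1,0,0,0,-1,0,0,0,-1,0,0,0,-1,0,0,0,-1,0,-0.2,0,-1,0,-0.2,0,-1,0,0,0]'

```text
time: 5.88
ee_pos: [0.6248, -0.151, 0.1399]
eef_rot: [0.109, 0.994, 0.0, -0.0]
ft_force: [0.4, 0.5, 0.9]
width: 0.0004
grip_force: 0.1
```

arm_command --moves '[-1,0,0,0,-1,0,0,0,0,0,0,0,0,0,0,0,1,0,0,0,2,0,0,0,2,0,0,0,2,0,0,0,0,0,0,0]'

```text
time: 6.63
ee_pos: [0.5724, -0.1396, 0.1404]
eef_rot: [0.109, 0.994, -0.0, -0.001]
ft_force: [0.3, 0.5, -0.6]
width: 0.0003
grip_force: 0.0
```

Run:
```python
from h import *
s=r.read_state();print(s["time"],s["ee_pos"],s["ft_force"])
a=r.camera("scene")[:,:,::-1][110:310,300:500]
cv2.imwrite("pics/c4.png",cv2.resize(a,None,fx=3,fy=3,interpolation=cv2.INTER_CUBIC))
```

```text
6.6333 [ 0.57244798 -0.13958355  0.14037743] [ 0.28038563  0.45399556 -0.58460458]
```

View pics/c4.png

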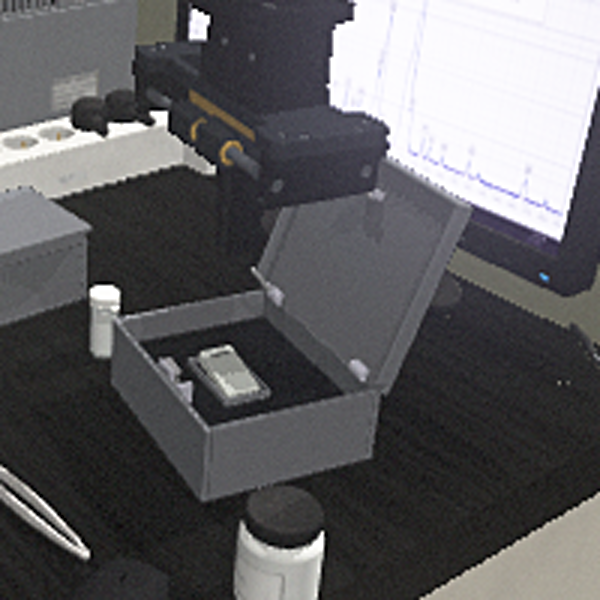

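The lid is fully back: its front-right corner at crop (470,208) is full-image (457,179), and the prediction for 1.9 rad is (456,178). The rocker's white cap runs from its left end at (212,349) to its right end at (252,389).

Run:
```python
from h import *
i=info("scene");f=lambda x,y:(300+x/3-.4,110+y/3-.4)
L=at(i,*f(212,349),.050);Rr=at(i,*f(252,389),.040);print("left end",L,"right end",Rr,np.linalg.norm(L-Rr))
q=[.5805,-.1415,-.2185];c,S=np.cos(q[2]),np.sin(q[2])
s=r.read_state();M=R.from_quat(s["eef_rot"]).as_matrix();p=np.array(s["ee_pos"])
t=np.array([q[0]+c*-.008-S*.018,q[1]+S*-.008+c*.018,.060]);print("target",t)
print("tool shift cm",100*M.T@(t-p), "left-end pred",q[0]+c*-.008-S*.023,q[1]+S*-.008+c*.023)
```

```text
left end [ 0.57479553 -0.11859822  0.05      ] right end [ 0.57496205 -0.16148173  0.04      ] 0.044034347393999536
target [ 0.57659199 -0.12219385  0.06      ]
tool shift cm [0.13348168 1.78795541 8.06650025] left-end pred 0.577675817668729 -0.1173127307419846
```

arm_command --moves '[0.1,0.9,0,0,0,0.9,2,0,0,0,2.5,0,0,0,2,0,0,0,1.5,0,0,0,0.3,0,0,0,0.3,0,0,0,0.3,0,0,0,0,0]'

```text
time: 7.43
ee_pos: [0.5794, -0.1222, 0.052]
eef_rot: [0.109, 0.994, 0.0, 0.0]
ft_force: [0.6, -0.0, -0.2]
width: 0.0004
grip_force: 0.0
```

arm_command --moves '[0,0,0.2,0,0,0,0.2,0,0,0,0,0]'

```text
time: 7.68
ee_pos: [0.5794, -0.1222, 0.048]
eef_rot: [0.109, 0.994, 0.0, 0.001]
ft_force: [0.6, -0.2, 1.7]
width: 0.0008
grip_force: 0.4
```

arm_command --moves '[0,0,0.2,0,0,0,0.2,0,0,0,0,0]'

```text
time: 7.93
ee_pos: [0.5795, -0.1217, 0.0438]
eef_rot: [0.109, 0.994, 0.0, 0.001]
ft_force: [1.8, 1.8, 2.4]
width: 0.0006
grip_force: 1.5
```

arm_command --moves '[0,0,0.15,0,0,0,0.1,0,0,0,0,0]'

```text
time: 8.18
ee_pos: [0.5798, -0.1216, 0.043]
eef_rot: [0.109, 0.994, 0.0, 0.001]
ft_force: [-5.3, 4.7, 18.9]
width: 0.0006
grip_force: 9.6
```

The force has jumped to 19 N, so the rocker is at its stop. I'll retreat straight up, move back, and check.

arm_command --moves '[0,0,0,0,0,0,-2,0,0,0,-3,0,0,0,-3,0,0,0,-3,0,1,0,-3,0,3,0,-1,0,3,0,0,0,3,0,0,0,2,0,0,0,0,0,0,0,0,0,0,0]'

```text
time: 9.18
ee_pos: [0.4609, -0.0968, 0.1911]
eef_rot: [0.109, 0.994, -0.0, 0.0]
ft_force: [0.3, -0.1, -0.4]
width: 0.0005
grip_force: 0.0
```

Run:
```python
from h import *
s=r.read_state();print(s["time"],s["ee_pos"],s["ft_force"],s["joint_vel"].round(3))
a=r.camera("scene")[:,:,::-1][150:350,200:460]
cv2.imwrite("pics/c5.png",cv2.resize(a,None,fx=3,fy=3,interpolation=cv2.INTER_CUBIC))
```

```text
9.1833 [ 0.46089873 -0.09683062  0.19114607] [ 0.30844489 -0.12258202 -0.35122824] [-0.002  0.038  0.002 -0.039  0.001 -0.006  0.002]
```

View pics/c5.png

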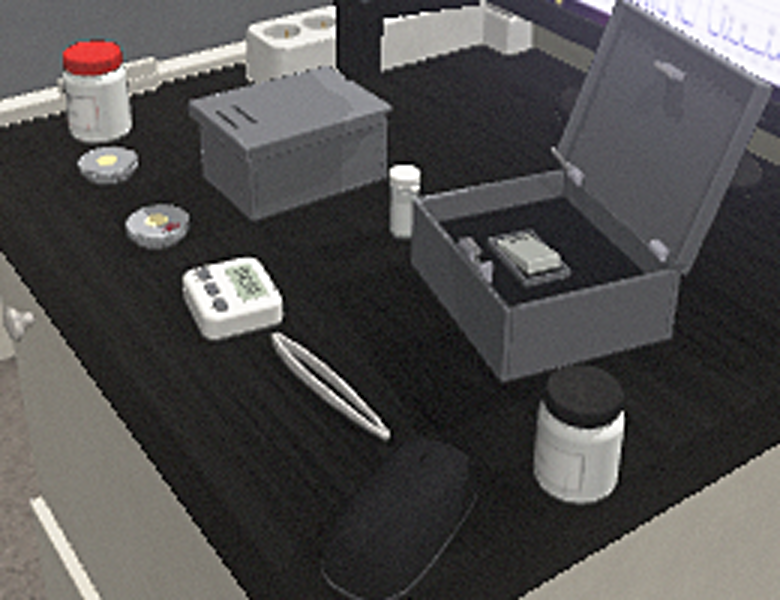

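The rocker at (530,252) now has its right end raised and its left end down. The wide lid is laid back, the narrow box is shut, the bystanders are in place and the arm is clear.

```bash
python3 -c "
from bench import r
print(r.close_job())"
```

```text
the job is handed in; nothing more can be done
None
```

The job is handed in, with no verdict returned: the wide lid was released ajar and pushed right back, the rocker's left end was pressed to its stop, and the last picture showed the narrow box shut, the bystanders in place and the arm clear.

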